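# Clear the sawn offcuts into the scrap bin

## Robot

A 6-joint arm with a two-finger parallel gripper is mounted at the origin on a cart in front of the work surface, level with it; the furniture and walls round the work are solid. World frame = base frame: x ahead of the robot, y to its left, z up, the work surface at z = 0. Lengths are in m, angles in rad, forces in N, time in s.
With the tool pointing down it reaches from about 0.375 to 0.975 m from the base axis. Payload 3.8 kg.
Tool frame: the origin (TCP) lies at the very end of the fingers, on their centre line; the grasp point (between the pads) lies 19 mm behind it; z points along the fingers, y is the line along which they close (so a half turn about z gives the same grasp; the last joint's range is limited). The gripper opens to 85 mm and grips with 20 to 120 N. Pads are 22 mm wide; open, the fingers measure 114 mm over their backs; the gripper's body (76 mm by 85 mm) begins 54 mm behind the grasp point. The pads swing forward as they close: fully open they stand 13 mm farther back than shut.
Start: joints at [1.189, 0.264, 1.604, -0, 1.274, -0.037], TCP at [0.228, 0.635, 0.198] pointing down, gripper open.
Joint ranges: [-2.63, 2.63], [-0.94, 2.18], [0.31, 2.57], [-1.31, 4.45], [0, 2.66], [-2.55, 2.55]. Speed limits (rad/s): [2.57, 2.57, 3.14, 3.14, 3.14, 3.14].

## Interface

Orientations are given as a rotation vector (axis times angle).
In Python, from workcell import read_state, read_camera, calibration, finish_job gives the robot as it stands.
- The arm moves only by the tool step_arm, never from a script. Its argument "commands" is a list of rows, each an object of numbers: "fingers": the gripper's target within -1 to 1 (shut at 1, half-way at 0, fully open at -1); "dx", "dy", "dz": the shift along the tool's x, y, z in m; "roll": the turn about the tool's z in degrees. In form: [{"fingers": .., "dx": .., "dy": .., "dz": .., "roll": ..}, ...]. A call has 1 to 8 rows; each row is the pose to reach, as a shift and turn from the pose commanded when the call began, along the tool's axes at that moment; what a row does not reach only later rows make up. A row lasts 1/8 s, in which the tool goes at most 62.5 mm and 10.7 degrees, less where a joint would pass 70% of its speed; a pose out of reach is approached as far as the arm can. A call with a gripper value outside its range is refused whole. The fingers move at their own pace and stop on an object; "squeeze" is the grip in N (left out, the last holds). Time passes only in rows, so rows that repeat a pose let the fingers close. It gives the time, the measured TCP pose, the force, the opening and the grip force at its end, in the units of the state.
- read_state(): the state, without advancing time (a new reading comes with each control period).
- read_camera(name): name is "scene" or "top" or "wrist"; returns (picture, depth): 400x640x3 uint8, blue, green, red; 400x640 float32, m along the optical axis (not along the pixel's ray), 0 where there is no reading.
- calibration(name): a dict with "intrinsics" (3x3 intrinsics, pixels), "k1" (the pictures are not rectified: a ray, as slopes to the right and down, at radius r is drawn at 1 + k1 r^2 times it, then the intrinsics apply), "world_to_cam" (4x4, takes a point from world to camera coordinates). Camera axes: x right, y up, looking along -z (the intrinsics and any distortion apply to the point x, -y, -z); pixel columns grow to the right and rows downward; lengths in m; the calibration is good to about 2 mm. A picture is of the moment at which its call begins: read the wrist's pose just before it. calibration takes no time and is no camera call; for the wrist camera it gives the pose at the moment of the call.
- finish_job(): hands the job in; it is judged then, once.
The state is a dict: "time": time; "q": joint angles; "joint_vel": joint speeds; "joint_torque": joint torques, N m; "tool_pos": TCP position; "tcp_rot": TCP orientation; "wrist_force": force on the tool from outside, world axes, zero at the start; "torque": the same for the moment, N m; "width": opening from 0.0 (shut) to 1.0 (fully open); "grip_force": force on a finger pad.
Only numpy, scipy, OpenCV 4.12 (cv2) and the standard library are available. Lean on these libraries where they do the work, as an engineer would, in place of code of your own. Each camera call takes 0.05 s, during which the arm holds its last target. There are 200 camera calls.

## Task

The sawing is done: clear the two metal offcuts, the short stub of channel and the solid bar end, off the bench into the open scrap bin and let go of them there. The long channel with two drilled holes is the finished part: leave it where it lies.

Things in the scene. Friction and masses are not known exactly. Their poses are not given: they have to be found in the camera images.
- channel_offcut: scrap: short stub of plain aluminium U-channel, no holes, lying open side up; 42 mm long (its x axis), 30 mm wide (y), 25 mm high (z), walls 3 mm, about 40 g. Origin at the centre of that outline, 12.5 mm above the bench. Can be gripped from above across the 30 mm width
- bar_offcut: scrap: stub of solid rectangular steel bar; 50 mm long (its x axis), 25 mm wide (y), 20 mm high (z), about 0.15 kg. Origin at its centre, 10 mm above the bench. Can be gripped from above across the 25 mm width
- scrap_bin: open-topped rectangular pan of dark sheet steel, fixed on the bench; outside 120 mm (its x axis) by 140 mm (y), 55 mm high with a rolled rim to 58 mm, walls and floor 4 mm, inside 112 x 132 mm; a small bar grip on each short end. Origin at the centre of its underside, z up. (The shallow round dish with a bolt in it is not the bin)
- drilled_channel: the finished part, to be left alone: aluminium U-channel of the same section (30 mm wide, 25 mm high, open side up), 95 mm long (its x axis) with two 10 mm holes in its floor. Origin at the centre of its outline, 12.5 mm above the bench. (Fixed things near the work: soldering iron in its stand at x 0.38 to 0.53 m, y -0.51 to -0.56 m, 0.19 m high; soldering station at x over 0.60 m, 0.16 m high)

How it is judged:
By the outcome, as a careful person would: the job done as asked, in the order asked, and still so for the second after the job is handed in, with the robot touching nothing.
It also fails if it takes over 58 s, if anything falls off the work surface, if the arm or the gripper's body presses on something with over 40 N, if the wrist force passes 120 N, or if a joint passes its speed limit or range.

## Working session

There is one attempt and no reset: what is moved stays moved. The work goes in short steps, Python scripts to look and compute and a tool call to move; the robot and the scene stay as the last step left them, time stands still between calls to the robot, and variables do not carry over. Pictures are saved under pics/ and viewed, at most 11 in all, crops included, and the job is handed in when it is done.

Besides the shell and the picture viewer there is one more tool, called after "Request:" as name(argument=value, ...), one argument or row to a line, values as JSON. step_arm: Moves the arm, as the interface text tells. Its arguments: {"type":"object","properties":{"commands":{"type":"array","items":{"type":"object","properties":{"fingers":{"type":"number"},"dx":{"type":"number"},"dy":{"type":"number"},"dz":{"type":"number"},"roll":{"type":"number"}}}},"squeeze":{"type":"number"}},"required":["commands"]}

```bash
mkdir -p pics
cat > h.py <<'E'
import numpy as np, cv2
from workcell import *
def cloud(name):
    c=calibration(name); im,d=read_camera(name)
    K=np.array(c["intrinsics"]); k=c["k1"]; T=np.linalg.inv(np.array(c["world_to_cam"]))
    v,u=np.mgrid[0:400,0:640].astype(float)
    p=cv2.undistortPoints(np.stack([u.ravel(),v.ravel()],1)[:,None],K,np.array([k,0,0,0.]))[:,0]
    z=d.ravel(); P=np.stack([p[:,0]*z,-p[:,1]*z,-z,np.ones_like(z)])
    W=(T@P)[:3].T.reshape(400,640,3); W[d==0]=np.nan
    return im,W
E
python3 - <<'E'
from h import *
for n in("top","scene"):
    im,W=cloud(n); np.save(n+".npy",W); cv2.imwrite(f"pics/{n}0.png",im)
s=read_state();print(s["tool_pos"],s["tcp_rot"],s["time"])
E
```

```text
[0.22787304 0.63457905 0.19706436] [-0.53885303 -3.09458934  0.00318817] 0.1
```

View pics/top0.png

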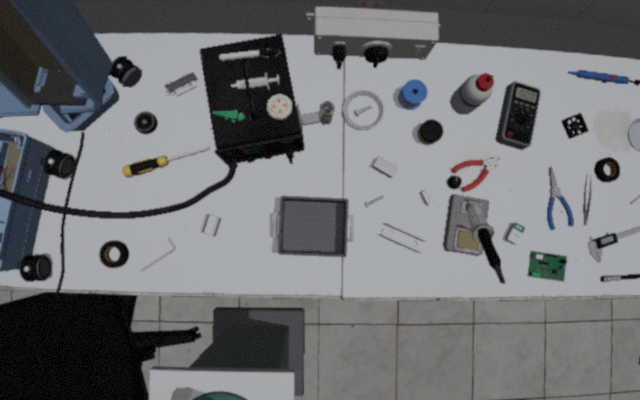

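View pics/scene0.png

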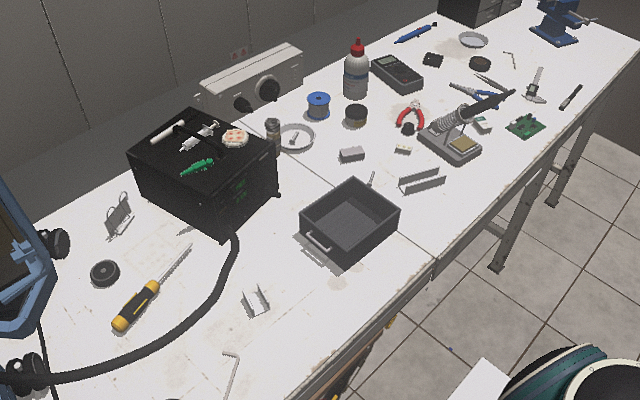

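The top view shows the channel stub at about (211,225), the bar end at (384,166), the bin at (313,226) and the drilled channel at (402,237). The scene view agrees, and also shows a tall black box behind the bin.

Run:
```python
from h import *
W=np.load("top.npy")
def obj(n,u,v,r,lo,hi):
    Q=W[v-r:v+r,u-r:u+r].reshape(-1,3); Q=Q[(Q[:,2]>lo)&(Q[:,2]<hi)]
    b=cv2.minAreaRect((Q[:,:2]*1000).astype(np.float32)); print(n,len(Q),np.round(b[0],1),np.round(b[1],1),b[2],'z',np.round(np.nanpercentile(Q[:,2],[5,50,95]),4))
print("bench",W[190,260],W[190,330],W[270,200])
obj("stub",211,225,18,.008,.04);obj("bar",384,166,18,.008,.04);obj("bin",313,226,50,.03,.09);obj("drill",402,237,26,.008,.04)
obj("small",424,197,10,.005,.04)
obj("box",252,100,58,.05,.4)
Q=W[60:300,190:440].reshape(-1,3)
for y in np.arange(-.5,.5,.05):
  for_x=[]
  for x in np.arange(.3,.9,.05):
    m=(abs(Q[:,0]-x)<.025)&(abs(Q[:,1]-y)<.025); for_x.append(int(1000*Q[m,2].max()) if m.any() else -1)
  print(round(y,2),for_x)
```

```text
bench [ 0.54769112 -0.07756399 -0.00097879] [ 0.55092999 -0.23333521 -0.00286384] [ 0.36881341  0.04992331 -0.00212959]
stub 115 [468.4  26.6] [29.5 41.6] 73.44310760498047 z [0.0097 0.0215 0.0263]
bar 259 [ 604.8 -352.5] [50.5 25.8] 57.64169692993164 z [0.014  0.0174 0.0204]
bin 962 [ 467.9 -196.4] [170.1 121.9] 88.61317443847656 z [0.0351 0.0557 0.0587]
drill 177 [ 446.5 -395.1] [93.3 30.5] 66.6903305053711 z [0.0105 0.0219 0.0253]
small 120 [ 538.8 -450.3] [32.9 16.9] 26.923513412475586 z [0.0076 0.0115 0.0142]
box 9688 [723.8 -78.5] [226.5 196.6] 11.351964950561523 z [0.0883 0.1262 0.14  ]
-0.5 [0, 1, 1, 1, 0, 1, 1, 1, 2, 2, 1, 0, -1]
-0.45 [3, 2, 23, 25, 12, 15, 2, 36, 37, 47, 44, 2, -1]
-0.4 [2, 2, 25, 26, 2, 2, 19, 2, 3, 46, 45, 1, -1]
-0.35 [3, 2, 3, 26, 25, 6, 22, 18, 14, 15, 91, 70, -1]
-0.3 [1, 2, 2, 42, 41, 4, 1, 2, 16, 17, 92, 68, -1]
-0.25 [3, 3, 59, 62, 59, 59, 2, 3, 118, 15, 83, 2, -1]
-0.2 [2, 4, 59, 7, 60, 59, 3, 3, 121, 3, 3, 2, -1]
-0.15 [2, 4, 60, 60, 60, 59, 73, 138, 139, 129, 129, 3, -1]
-0.1 [2, 3, 57, 41, 41, 4, 132, 153, 155, 148, 129, -1, -1]
-0.05 [2, 4, 3, 3, 3, 4, 132, 151, 160, 161, 154, -1, -1]
-0.0 [2, 4, 3, 28, 25, 39, 131, 140, 141, 129, 132, -1, -1]
0.05 [3, 3, 2, 26, 33, 31, 3, 19, 3, 127, 130, 3, -1]
0.1 [-1, -1, -1, 0, 2, 3, 16, 16, 2, 2, 48, 1, -1]
0.15 [-1, -1, -1, -1, -1, -1, -1, -1, -1, -1, -1, -1, -1]
0.2 [-1, -1, -1, -1, -1, -1, -1, -1, -1, -1, -1, -1, -1]
0.25 [-1, -1, -1, -1, -1, -1, -1, -1, -1, -1, -1, -1, -1]
0.3 [-1, -1, -1, -1, -1, -1, -1, -1, -1, -1, -1, -1, -1]
0.35 [-1, -1, -1, -1, -1, -1, -1, -1, -1, -1, -1, -1, -1]
0.4 [-1, -1, -1, -1, -1, -1, -1, -1, -1, -1, -1, -1, -1]
0.45 [-1, -1, -1, -1, -1, -1, -1, -1, -1, -1, -1, -1, -1]
```

```bash
cat >> h.py <<'E'
from scipy.spatial.transform import Rotation as R
def plan(x,y,z,yaw=None):
    "shift and roll to TCP x,y,z with closing line at yaw (deg, world, mod 180)"
    s=read_state(); M=R.from_rotvec(s["tcp_rot"]).as_matrix()
    d=M.T@(np.array([x,y,z])-s["tool_pos"]); r=0
    if yaw is not None:
        cur=np.degrees(np.arctan2(M[1,1],M[0,1])); r=(cur-yaw+90)%180-90
    print("pos",s["tool_pos"].round(4) if hasattr(s["tool_pos"],'round') else s["tool_pos"],"d",d.round(4),"roll",round(r,1),"q1,q6",s["q"][0],s["q"][5],"t",s["time"])
E
python3 - <<'E'
from h import *
im=cv2.imread("pics/top0.png")
a=cv2.resize(im[195:255,170:250],None,fx=6,fy=6,interpolation=cv2.INTER_CUBIC);cv2.imwrite("pics/c1.png",a)
W=np.load("top.npy");W2=np.load("scene.npy")
print(np.round(W[225,203:220,2]*1000));print(np.round(W[212:238,211,2]*1000))
print("cable row", [(u,W[int(v),u].round(3).tolist()) for u,v in((200,203),(211,197),(220,190),(190,207))])
Q=np.vstack([W.reshape(-1,3),W2.reshape(-1,3)])
for y in np.arange(0.1,.75,.05):
  print(round(y,2),[int(1000*Q[m,2].max()) if (m:=(abs(Q[:,0]-x)<.025)&(abs(Q[:,1]-y)<.025)).any() else -1 for x in np.arange(.2,.7,.05)])
plan(.468,.027,.14,None)
E
```

```text
[25. 17.  9.  3.  3. -0.  1.  1.  3.  1.  2.  3. 25. 21.  9.  4. -3.]
[ 2. -2.  0. -1.  2.  5.  3.  3.  5.  1.  4.  1. -1.  3.  3.  2.  2.  0.
  2.  3.  1.  4.  4.  0.  0. -1.]
cable row [(200, [0.516, 0.055, -0.002]), (211, [0.53, 0.031, -0.001]), (220, [0.546, 0.012, -0.004]), (190, [0.507, 0.076, 0.003])]
0.1 [-789, -1, 3, 3, 7, 8, 47, 4, 19, 19]
0.15 [-789, -1, 3, 6, 7, 4, 62, 4, 29, 17]
0.2 [-791, -1, 2, 18, 22, 77, 82, 25, 30, 20]
0.25 [-117, -1, 2, 20, 20, 82, 107, 4, 22, 3]
0.3 [-113, -118, 3, 3, 4, 3, 141, 5, 4, 53]
0.35 [-115, -120, 9, 10, 9, 9, 192, 56, 64, 54]
0.4 [-258, -261, 3, 63, 119, 123, 191, 120, 130, 130]
0.45 [-257, -262, 2, 104, 117, 120, -1, 70, 64, 119]
0.5 [-257, -267, 2, 3, -1, 34, 8, 70, 63, 80]
0.55 [-260, -269, -1, -1, -1, -1, -1, 6, -1, 16]
0.6 [-261, -272, -1, -1, -1, -1, -1, -1, -1, -1]
0.65 [-265, -278, -1, -1, -1, -1, -1, -1, -1, -1]
0.7 [-267, -284, -1, -1, -1, -1, -1, -1, -1, -1]
pos [0.2279 0.6346 0.1971] d [-0.4314 -0.4905  0.058 ] roll 0 q1,q6 1.1891020596419193 -0.036898269695759676 t 0.1
```

View pics/c1.png

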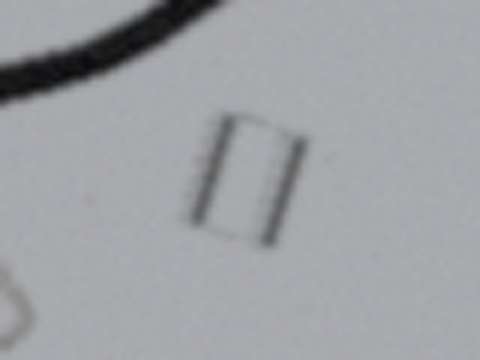

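The crop shows the stub's walls running up and to the right, so its long axis is at about 163° and the fingers must close at about 73°. The cable passes beyond it at x ≥ 0.50.

Request:
step_arm(
  commands=[
    {"fingers": -0.1,"dx": 0,"dy": 0,"dz": -0.06},
    {"fingers": -0.1,"dx": -0.4,"dy": -0.455,"dz": -0.06},
    {"fingers": -0.1,"dx": -0.4,"dy": -0.455,"dz": -0.06},
    {"fingers": -0.1,"dx": -0.4,"dy": -0.455,"dz": -0.06},
    {"fingers": -0.1,"dx": -0.4,"dy": -0.455,"dz": -0.06},
    {"fingers": -0.1,"dx": -0.4,"dy": -0.455,"dz": -0.06},
    {"fingers": -0.1,"dx": -0.4,"dy": -0.455,"dz": -0.06},
    {"fingers": -0.1,"dx": -0.4,"dy": -0.455,"dz": -0.06},
  ],
  squeeze=40,
)

```text
invalid input
```

```bash
python3 -c "
from h import *
plan(.468,.027,.14,73.4);print(read_state()['width'])"
```

```text
pos [0.2279 0.6346 0.1971] d [-0.4314 -0.4905  0.058 ] roll -3.2 q1,q6 1.1891020596419193 -0.036898269695759676 t 0.1
0.9987144984638434
```

Request:
step_arm(
  commands=[
    {"fingers": -0.1,"dx": 0,"dy": 0,"dz": -0.06,"roll": 0},
    {"fingers": -0.1,"dx": -0.4,"dy": -0.455,"dz": -0.06,"roll": -3},
    {"fingers": -0.1,"dx": -0.4,"dy": -0.455,"dz": -0.06,"roll": -3},
    {"fingers": -0.1,"dx": -0.4,"dy": -0.455,"dz": -0.06,"roll": -3},
    {"fingers": -0.1,"dx": -0.4,"dy": -0.455,"dz": -0.06,"roll": -3},
    {"fingers": -0.1,"dx": -0.4,"dy": -0.455,"dz": -0.06,"roll": -3},
    {"fingers": -0.1,"dx": -0.4,"dy": -0.455,"dz": -0.06,"roll": -3},
    {"fingers": -0.1,"dx": -0.4,"dy": -0.455,"dz": -0.06,"roll": -3},
  ],
  squeeze=40,
)

```text
time: 1.1
tool_pos: [0.389, 0.2264, 0.258]
tcp_rot: [0.457, 3.108, -0.0]
wrist_force: [1.4, -0.1, 0.3]
width: 0.549
grip_force: 0.0
```

```bash
python3 -c "
from h import *
plan(.468,.027,.14,73.4);print(read_state()['width'])"
```

```text
pos [0.389  0.2264 0.258 ] d [-0.133  -0.1683  0.118 ] roll -0.1 q1,q6 0.47186275704163183 -0.8069977941287183 t 1.1
0.5491670694764229
```

Request:
step_arm(
  commands=[
    {"fingers": -0.1,"dx": -0.133,"dy": -0.168,"dz": 0,"roll": 0},
    {"fingers": -0.1,"dx": -0.133,"dy": -0.168,"dz": 0,"roll": 0},
    {"fingers": -0.1,"dx": -0.133,"dy": -0.168,"dz": 0,"roll": 0},
    {"fingers": -0.1,"dx": -0.133,"dy": -0.168,"dz": 0.1,"roll": 0},
    {"fingers": -0.1,"dx": -0.133,"dy": -0.168,"dz": 0.1,"roll": 0},
    {"fingers": -0.1,"dx": -0.133,"dy": -0.168,"dz": 0.1,"roll": 0},
    {"fingers": -0.1,"dx": -0.133,"dy": -0.168,"dz": 0.1,"roll": 0},
  ],
)

```text
time: 1.98
tool_pos: [0.4686, 0.0295, 0.1596]
tcp_rot: [0.457, 3.107, 0.001]
wrist_force: [-0.1, 0.9, 1.1]
width: 0.55
grip_force: 0.0
```

Run:
```python
from h import *
im,W=cloud("wrist"); cv2.imwrite("pics/w1.png",im); s=read_state()
p=s["tool_pos"]; 
Q=W.reshape(-1,3); m=(Q[:,2]>.006)&(Q[:,2]<.04)&(abs(Q[:,0]-.468)<.028)&(abs(Q[:,1]-.027)<.028); Q=Q[m]
print(len(Q)); b=cv2.minAreaRect((Q[:,:2]*1000).astype(np.float32)); print(b, np.percentile(Q[:,2],[5,50,95]))
plan(.468,.027,.02,73.4)
```

```text
393
((468.2287292480469, 28.483810424804688), (29.7879638671875, 41.97068405151367), 73.8487319946289) [0.00840651 0.02456292 0.02600904]
pos [0.4693 0.0297 0.1604] d [ 0.0009 -0.0032  0.1404] roll -0.1 q1,q6 0.010144649988599725 -1.2689114224206108 t 2.025
```

View pics/w1.png

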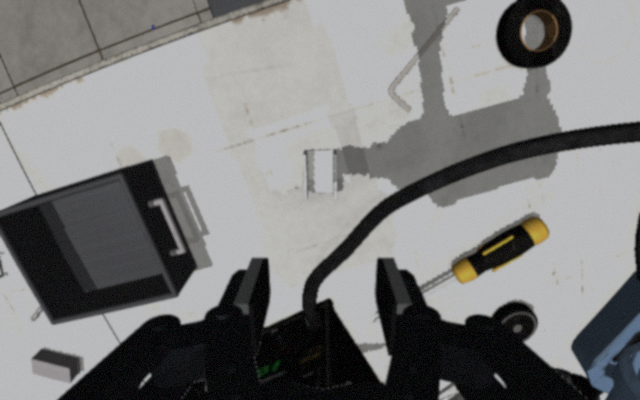

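The wrist view shows the stub at (322,172), centred between the fingers (258 and 388). The cable clears it.

Request:
step_arm(
  commands=[
    {"fingers": -0.1,"dx": 0.001,"dy": -0.0015,"dz": 0.06,"roll": 0},
    {"fingers": -0.1,"dx": 0.001,"dy": -0.0015,"dz": 0.12,"roll": 0},
    {"fingers": -0.1,"dx": 0.001,"dy": -0.0015,"dz": 0.145,"roll": 0},
    {"fingers": -0.1,"dx": 0.001,"dy": -0.0015,"dz": 0.155,"roll": 0},
    {"fingers": -0.1,"dx": 0.001,"dy": -0.0015,"dz": 0.155,"roll": 0},
    {"fingers": 1,"dx": 0.001,"dy": -0.0015,"dz": 0.155,"roll": 0},
    {"fingers": 1,"dx": 0.001,"dy": -0.0015,"dz": 0.155,"roll": 0},
    {"fingers": 1,"dx": 0.001,"dy": -0.0015,"dz": 0.155,"roll": 0},
  ],
  squeeze=35,
)

```text
time: 3.02
tool_pos: [0.4672, 0.028, 0.0041]
tcp_rot: [0.458, 3.107, 0.0]
wrist_force: [0.1, 0.6, 0.1]
width: 0.001
grip_force: 0.0
```

Request:
step_arm(
  commands=[
    {"fingers": 1,"dx": 0,"dy": 0,"dz": -0.06,"roll": 0},
    {"fingers": 1,"dx": 0,"dy": 0,"dz": -0.12,"roll": 0},
    {"fingers": 0,"dx": 0,"dy": 0,"dz": -0.155,"roll": 0},
    {"fingers": 0,"dx": 0,"dy": 0,"dz": -0.155,"roll": 0},
  ],
)

```text
time: 3.52
tool_pos: [0.4696, 0.028, 0.1626]
tcp_rot: [0.457, 3.1, 0.002]
wrist_force: [0.0, -0.9, 0.1]
width: 0.414
grip_force: 0.0
```

Run:
```python
from h import *
im,W=cloud("wrist"); cv2.imwrite("pics/w2.png",im); np.save("w2.npy",W)
Q=W.reshape(-1,3); m=(Q[:,2]>.006)&(Q[:,2]<.04)&(abs(Q[:,0]-.468)<.028)&(abs(Q[:,1]-.027)<.035); Q=Q[m]
print(len(Q)); 
if len(Q): print(cv2.minAreaRect((Q[:,:2]*1000).astype(np.float32)), np.percentile(Q[:,2],[5,50,95]))
plan(.468,.027,.02,73.4);s=read_state();print(s["width"],s["grip_force"],s["wrist_force"])
```

```text
387
((468.0960693359375, 28.33285903930664), (29.517396926879883, 42.09282684326172), 73.643798828125) [0.0111247  0.02467137 0.02596767]
pos [0.4678 0.028  0.1601] d [ 0.     -0.001   0.1401] roll -0.2 q1,q6 0.006616504503338065 -1.2716228745510894 t 3.575
0.4950902086432313 0.0 [-1.17618493 -0.52939196 -0.96296656]
```

View pics/w2.png

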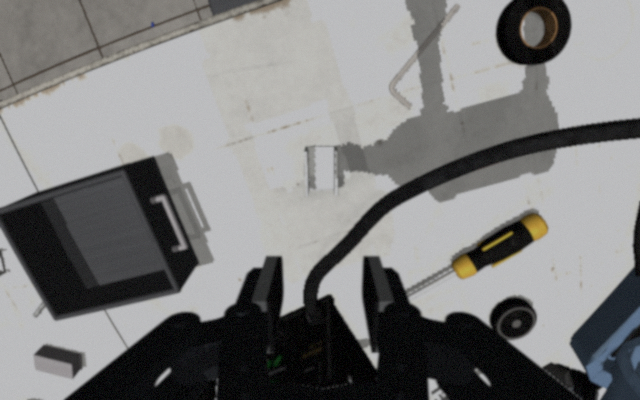

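The stub is untouched, still at (322,170), although the reported TCP was right over it. I'll check the tool against the cameras.

Run:
```python
from h import *
def proj(n,P):
    c=calibration(n);p=(np.array(c["world_to_cam"])@np.append(P,1))[:3]; x,y=p[0]/-p[2],-p[1]/-p[2];f=1+c["k1"]*(x*x+y*y);K=np.array(c["intrinsics"])
    return (K@[x*f,y*f,1])[:2].round(1)
s=read_state();t=np.array(s["tool_pos"]);M=R.from_rotvec(s["tcp_rot"]).as_matrix();print(M.round(3))
print("wrist tcp",proj("wrist",t),"grasp",proj("wrist",t-.019*M[:,2]),"below",proj("wrist",[t[0],t[1],0]),"cam",np.linalg.inv(np.array(calibration("wrist")["world_to_cam"]))[:3,3])
print("top tcp",proj("top",t),"scene",proj("scene",t))
W=np.load("w2.npy")
for u,v in((270,262),(372,262),(275,290),(370,290)): print(u,v,W[v-3:v+4,u-3:u+4].reshape(-1,3)[24].round(3), (M.T@(W[v,u]-t)).round(3))
im,_=read_camera("scene"); a=im[80:380,120:420]; cv2.imwrite("pics/s2.png",cv2.resize(a,None,fx=2,fy=2))
```

```text
[[-0.958  0.288  0.004]
 [ 0.288  0.958  0.   ]
 [-0.004  0.001 -1.   ]]
wrist tcp [320.4 242. ] grasp [320.2 258.6] below [321.1 170.3] cam [0.38905557 0.05264441 0.3353339 ]
top tcp [190.6 221.6] scene [245.3 244.5]
270 262 [0.453 0.011 0.205] [ 0.009 -0.02  -0.045]
372 262 [0.465 0.052 0.206] [ 0.01   0.022 -0.046]
275 290 [0.458 0.014 0.22 ] [ 0.005 -0.016 -0.06 ]
370 290 [0.467 0.048 0.222] [ 0.006  0.019 -0.062]
```

View pics/s2.png

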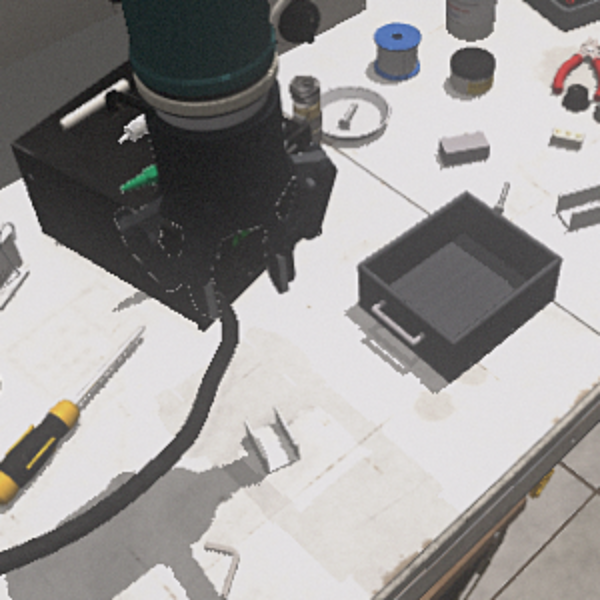

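The finger tips really sit about 40 mm behind the reported TCP: the depth puts them at z ≈ 0.20 against 0.16 reported. So the fingers closed above the stub. I'll measure the offset.

Run:
```python
from h import *
for n in("wrist","scene"):
    s=read_state();t=np.array(s["tool_pos"]);M=R.from_rotvec(s["tcp_rot"]).as_matrix()
    im,W=cloud(n); L=(W.reshape(-1,3)-t)@M
    m=(abs(L[:,0])<.025)&(abs(L[:,1])<.045)&(L[:,2]<.03)&(L[:,2]>-.08); L=L[m]
    for sg in(-1,1):
        q=L[sg*L[:,1]>0]; print(n,sg,len(q),np.sort(q[:,2])[-12:].round(4), q[q[:,2]>np.sort(q[:,2])[-15]].mean(0).round(4))
    print(s["width"],t)
```

```text
wrist -1 2871 [-0.036  -0.036  -0.0359 -0.0359 -0.0359 -0.0357 -0.0356 -0.0353 -0.0348
 -0.0347 -0.0346 -0.0342] [ 0.0016 -0.0203 -0.0355]
wrist 1 2882 [-0.0358 -0.0357 -0.0356 -0.0356 -0.0355 -0.0354 -0.0353 -0.035  -0.0349
 -0.0347 -0.0346 -0.0345] [ 0.0025  0.0226 -0.0353]
0.499828215087822 [0.46628367 0.0279895  0.15823159]
scene -1 290 [-0.0392 -0.0387 -0.0386 -0.0383 -0.0382 -0.0377 -0.0374 -0.0372 -0.0369
 -0.0366 -0.0364 -0.0361] [ 0.0028 -0.0224 -0.0379]
scene 1 239 [-0.0411 -0.0409 -0.0406 -0.0405 -0.0402 -0.0402 -0.0393 -0.0385 -0.0381
 -0.0376 -0.0353 -0.035 ] [ 0.0087  0.0261 -0.0393]
0.4969438350133815 [0.46546516 0.02800698 0.15714344]
```

Request:
step_arm(
  commands=[
    {"fingers": -0.05,"dx": 0,"dy": 0,"dz": 0.06,"roll": 0},
    {"fingers": -0.05,"dx": 0,"dy": 0,"dz": 0.12,"roll": 0},
    {"fingers": -0.05,"dx": 0,"dy": 0,"dz": 0.16,"roll": 0},
    {"fingers": -0.05,"dx": 0,"dy": 0,"dz": 0.178,"roll": 0},
    {"fingers": -0.05,"dx": 0,"dy": 0,"dz": 0.178,"roll": 0},
    {"fingers": -0.05,"dx": 0,"dy": 0,"dz": 0.178,"roll": 0},
  ],
)

```text
time: 4.47
tool_pos: [0.4663, 0.028, -0.0198]
tcp_rot: [-0.458, -3.107, 0.0]
wrist_force: [-0.2, -0.7, -0.0]
width: 0.525
grip_force: 0.0
```

Run:
```python
from h import *
s=read_state();t=np.array(s["tool_pos"]);M=R.from_rotvec(s["tcp_rot"]).as_matrix()
im,W=cloud("wrist");cv2.imwrite("pics/w3.png",im)
print(t,s["width"],s["wrist_force"])
L=(W.reshape(-1,3)-t)@M
m=(abs(L[:,0])<.02)&(abs(L[:,1])>.018)&(abs(L[:,1])<.045)&(L[:,2]<-.02)&(L[:,2]>-.08);print([np.sort(L[m&(sg*L[:,1]>0),2])[-20:].mean().round(4) for sg in(-1,1)], np.sort(W.reshape(-1,3)[m,2])[:20].mean())
```

```text
[ 0.46634841  0.02803646 -0.01980594] 0.5246489190561172 [-0.17402154 -0.6967554  -0.01643292]
[np.float64(-0.02), np.float64(-0.02)] 0.00019459604034549743
```

View pics/w3.png

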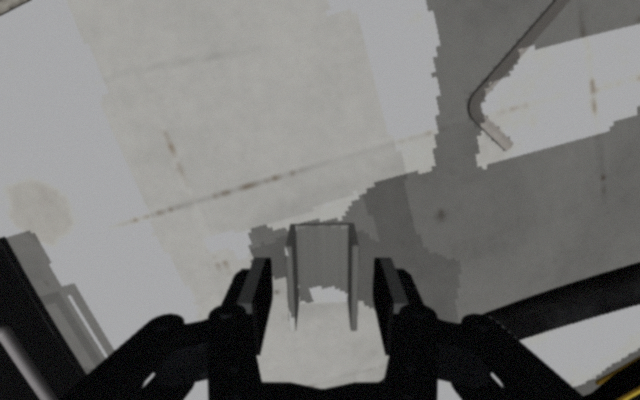

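The stub is now straddled: its walls are at columns 290 and 357 and the fingers at 270 and 375, with the tips about 15 mm above the bench. I'll go the last 11 mm down and close.

Request:
step_arm(
  commands=[
    {"fingers": -0.05,"dx": 0,"dy": 0,"dz": 0.006,"roll": 0},
    {"fingers": -0.05,"dx": 0,"dy": 0,"dz": 0.011,"roll": 0},
    {"fingers": -0.05,"dx": 0,"dy": 0,"dz": 0.011,"roll": 0},
    {"fingers": 1,"dx": 0,"dy": 0,"dz": 0.011,"roll": 0},
    {"fingers": 1,"dx": 0,"dy": 0,"dz": 0.011,"roll": 0},
    {"fingers": 1,"dx": 0,"dy": 0,"dz": 0.011,"roll": 0},
  ],
  squeeze=35,
)

```text
time: 5.28
tool_pos: [0.4668, 0.028, -0.0305]
tcp_rot: [0.458, 3.108, 0.0]
wrist_force: [-0.3, 0.9, 1.3]
width: 0.343
grip_force: 35.7
```

Request:
step_arm(
  commands=[
    {"fingers": 1,"dx": 0,"dy": 0,"dz": -0.06,"roll": 0},
    {"fingers": 1,"dx": 0,"dy": 0,"dz": -0.12,"roll": 0},
    {"fingers": 1,"dx": -0.0605,"dy": -0.198,"dz": -0.13,"roll": -16.5},
    {"fingers": 1,"dx": -0.0605,"dy": -0.198,"dz": -0.13,"roll": -16.5},
    {"fingers": 1,"dx": -0.0605,"dy": -0.198,"dz": -0.13,"roll": -16.5},
    {"fingers": 1,"dx": -0.0605,"dy": -0.198,"dz": -0.13,"roll": -16.5},
    {"fingers": 1,"dx": -0.0605,"dy": -0.198,"dz": -0.13,"roll": -16.5},
    {"fingers": 1,"dx": -0.0605,"dy": -0.198,"dz": -0.13,"roll": -16.5},
  ],
)

```text
time: 6.28
tool_pos: [0.4669, -0.1783, 0.0989]
tcp_rot: [-0.008, -3.141, -0.001]
wrist_force: [0.4, 0.9, -1.1]
width: 0.343
grip_force: 35.5
```

Run:
```python
from h import *
im,W=cloud("wrist");cv2.imwrite("pics/w4.png",im)
plan(.468,-.18,-.006,90)
```

```text
pos [ 0.4669 -0.1779  0.0988] d [-0.0012 -0.0022  0.1048] roll -0.2 q1,q6 -0.4141980139994344 -1.9813875144681028 t 6.325
```

View pics/w4.png

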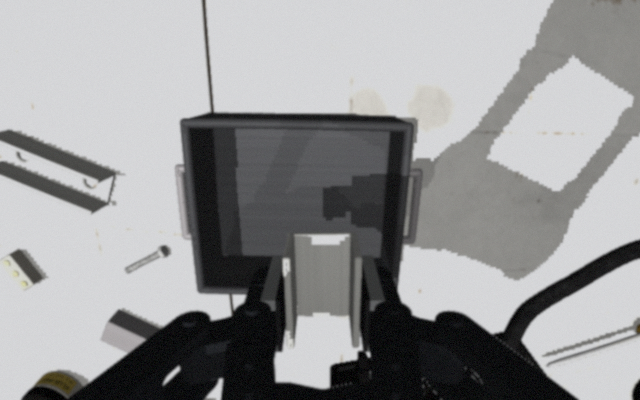

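The stub is held over the bin: bin mouth at columns 185–412, stub at about 323. I'll lower it and release.

Request:
step_arm(
  commands=[
    {"fingers": 1,"dx": -0.001,"dy": 0.0,"dz": 0.06,"roll": 0},
    {"fingers": 1,"dx": -0.001,"dy": 0.0,"dz": 0.105,"roll": 0},
    {"fingers": 1,"dx": -0.001,"dy": 0.0,"dz": 0.105,"roll": 0},
    {"fingers": 0,"dx": -0.001,"dy": 0.0,"dz": 0.105,"roll": 0},
    {"fingers": -0.05,"dx": -0.001,"dy": 0.0,"dz": 0.105,"roll": 0},
    {"fingers": -0.05,"dx": -0.001,"dy": 0.0,"dz": 0.105,"roll": 0},
    {"fingers": -0.05,"dx": -0.001,"dy": 0.0,"dz": 0.05,"roll": 0},
    {"fingers": -0.05,"dx": -0.001,"dy": 0.0,"dz": -0.02,"roll": 0},
  ],
)

```text
time: 7.32
tool_pos: [0.4674, -0.1786, 0.1128]
tcp_rot: [-0.007, -3.14, -0.001]
wrist_force: [1.4, -1.6, 0.3]
width: 0.522
grip_force: 0.0
```

Run:
```python
from h import *
plan(.605,-.3525,.10,147.6)
```

```text
pos [ 0.4674 -0.1786  0.1128] d [-0.1385 -0.1732  0.0124] roll -57.9 q1,q6 -0.4149187487095144 -1.981092473120638 t 7.325
```

Request:
step_arm(
  commands=[
    {"fingers": -0.05,"dx": 0,"dy": -0.05,"dz": -0.03,"roll": 10},
    {"fingers": -0.05,"dx": -0.03,"dy": -0.09,"dz": -0.03,"roll": 20},
    {"fingers": -0.05,"dx": -0.06,"dy": -0.13,"dz": -0.03,"roll": 30},
    {"fingers": -0.05,"dx": -0.1,"dy": -0.173,"dz": -0.03,"roll": 40},
    {"fingers": -0.05,"dx": -0.1385,"dy": -0.173,"dz": -0.03,"roll": 50},
    {"fingers": -0.05,"dx": -0.1385,"dy": -0.173,"dz": -0.03,"roll": 60},
    {"fingers": -0.05,"dx": -0.1385,"dy": -0.173,"dz": -0.03,"roll": 70},
    {"fingers": -0.05,"dx": -0.1385,"dy": -0.173,"dz": -0.03,"roll": 80},
  ],
)

```text
time: 8.32
tool_pos: [0.6064, -0.3529, 0.1427]
tcp_rot: [2.031, 2.395, 0.0]
wrist_force: [0.1, -0.2, -0.3]
width: 0.525
grip_force: 0.0
```

Request:
step_arm(
  commands=[
    {"fingers": -0.05,"dx": 0,"dy": 0,"dz": 0,"roll": 10},
    {"fingers": -0.05,"dx": 0,"dy": 0,"dz": 0,"roll": 20},
    {"fingers": -0.05,"dx": 0,"dy": 0,"dz": 0,"roll": 30},
    {"fingers": -0.05,"dx": 0,"dy": 0,"dz": 0,"roll": 40},
    {"fingers": -0.05,"dx": 0,"dy": 0,"dz": 0,"roll": 42},
    {"fingers": -0.05,"dx": 0,"dy": 0,"dz": 0,"roll": 42},
  ],
)

```text
time: 9.07
tool_pos: [0.6062, -0.3527, 0.1424]
tcp_rot: [2.749, 1.52, 0.001]
wrist_force: [-0.4, -0.6, -0.3]
width: 0.527
grip_force: 0.0
```

Run:
```python
from h import *
im,W=cloud("wrist"); cv2.imwrite("pics/w5.png",im)
Q=W.reshape(-1,3); m=(Q[:,2]>.012)&(Q[:,2]<.03)&(abs(Q[:,0]-.605)<.035)&(abs(Q[:,1]+.3525)<.035); Q=Q[m]
b=cv2.minAreaRect((Q[:,:2]*1000).astype(np.float32)); print(len(Q),b,np.percentile(Q[:,2],[5,50,95]))
W=W.reshape(-1,3)
m=(W[:,2]>.025)&(W[:,2]<.15)&(np.hypot(W[:,0]-b[0][0]/1000,W[:,1]-b[0][1]/1000)<.07);print("tall near",m.sum(),W[m].mean(0) if m.any() else '')
plan(b[0][0]/1000,b[0][1]/1000,-.031,b[2] if b[1][0]<b[1][1] else b[2]+90)
```

```text
1645 ((604.25048828125, -352.3041076660156), (50.2213134765625, 25.045068740844727), 60.36758804321289) [0.01753675 0.01888278 0.02001029]
tall near 0 
pos [ 0.6061 -0.3527  0.1422] d [-0.0006 -0.0019  0.1732] roll -2.5 q1,q6 -0.5625597433301334 -0.0016752770944277928 t 9.125
```

View pics/w5.png

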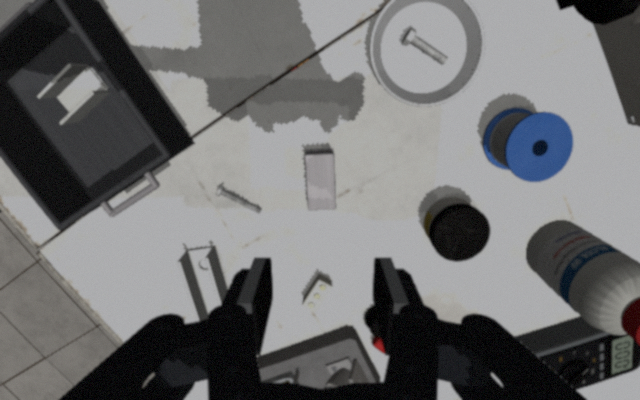

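The stub lies in the bin at (75,90), and the bar end at (320,178) is lined up between the fingers with clear space around it.

Request:
step_arm(
  commands=[
    {"fingers": -0.05,"dx": -0.0005,"dy": -0.002,"dz": 0.06,"roll": -2.5},
    {"fingers": -0.05,"dx": -0.0005,"dy": -0.002,"dz": 0.12,"roll": -2.5},
    {"fingers": -0.05,"dx": -0.0005,"dy": -0.002,"dz": 0.155,"roll": -2.5},
    {"fingers": -0.05,"dx": -0.0005,"dy": -0.002,"dz": 0.172,"roll": -2.5},
    {"fingers": -0.05,"dx": -0.0005,"dy": -0.002,"dz": 0.172,"roll": -2.5},
    {"fingers": 1,"dx": -0.0005,"dy": -0.002,"dz": 0.172,"roll": -2.5},
    {"fingers": 1,"dx": -0.0005,"dy": -0.002,"dz": 0.172,"roll": -2.5},
    {"fingers": 1,"dx": -0.0005,"dy": -0.002,"dz": 0.172,"roll": -2.5},
  ],
  squeeze=50,
)

```text
time: 10.12
tool_pos: [0.6061, -0.3532, -0.0275]
tcp_rot: [2.714, 1.575, 0.003]
wrist_force: [0.2, -0.9, 5.9]
width: 0.279
grip_force: 52.2
```

Run:
```python
from h import *
plan(.468,-.228,.10,180)
```

```text
pos [ 0.6061 -0.3532 -0.0275] d [ 0.0402 -0.1814 -0.1283] roll -29.7 q1,q6 -0.5631798096255305 -0.04396471057552354 t 10.125
```

Request:
step_arm(
  commands=[
    {"fingers": 1,"dx": 0,"dy": 0,"dz": -0.06,"roll": 0},
    {"fingers": 1,"dx": 0,"dy": 0,"dz": -0.12,"roll": 0},
    {"fingers": 1,"dx": 0.013,"dy": -0.058,"dz": -0.135,"roll": -10},
    {"fingers": 1,"dx": 0.026,"dy": -0.116,"dz": -0.135,"roll": -20},
    {"fingers": 1,"dx": 0.04,"dy": -0.174,"dz": -0.135,"roll": -29.5},
    {"fingers": 1,"dx": 0.04,"dy": -0.181,"dz": -0.135,"roll": -29.5},
    {"fingers": 1,"dx": 0.04,"dy": -0.181,"dz": -0.135,"roll": -29.5},
    {"fingers": 1,"dx": 0.04,"dy": -0.181,"dz": -0.135,"roll": -29.5},
  ],
)

```text
time: 11.12
tool_pos: [0.4684, -0.2286, 0.1056]
tcp_rot: [2.226, 2.214, 0.001]
wrist_force: [0.5, 0.8, -1.2]
width: 0.279
grip_force: 51.3
```

Run:
```python
from h import *
im,W=cloud("wrist");cv2.imwrite("pics/w6.png",im)
plan(.468,-.228,.0,180)
Q=W.reshape(-1,3);m=(Q[:,2]>.008)&(Q[:,2]<.04)&(abs(Q[:,0]-.468)<.05)&(abs(Q[:,1]+.196)<.06)
print(m.sum(),Q[m].min(0),Q[m].max(0))
```

```text
pos [ 0.4684 -0.2286  0.1055] d [ 0.0007 -0.0005  0.1055] roll -0.3 q1,q6 -0.5017907908570843 -0.4965487378994025 t 11.175
1021 [ 0.44887311 -0.19246385  0.00800111] [ 0.49191282 -0.1602527   0.03105836]
```

View pics/w6.png

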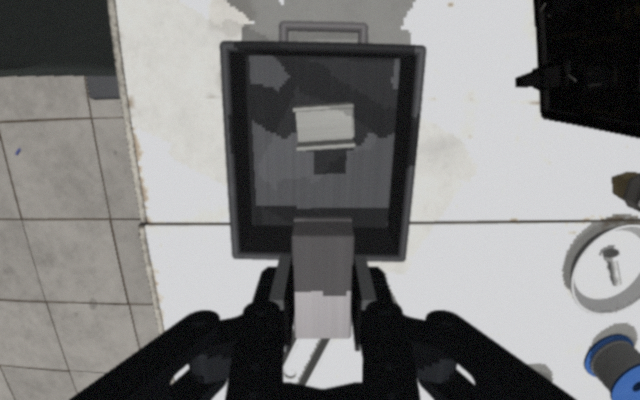

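The bar is held over the free end of the bin, with the stub at (325,128) clear of it. I'll lower the bar, release it and retreat upward.

Request:
step_arm(
  commands=[
    {"fingers": 1,"dx": 0,"dy": 0,"dz": 0.06,"roll": 0},
    {"fingers": 1,"dx": 0,"dy": 0,"dz": 0.12,"roll": 0},
    {"fingers": 1,"dx": 0,"dy": 0,"dz": 0.12,"roll": 0},
    {"fingers": 0,"dx": 0,"dy": 0,"dz": 0.12,"roll": 0},
    {"fingers": 0,"dx": 0,"dy": 0,"dz": 0.12,"roll": 0},
    {"fingers": 0,"dx": 0,"dy": 0,"dz": 0.12,"roll": 0},
    {"fingers": 0,"dx": 0,"dy": 0,"dz": 0.06,"roll": 0},
    {"fingers": 0,"dx": 0,"dy": 0,"dz": 0,"roll": 0},
  ],
)

```text
time: 12.18
tool_pos: [0.4663, -0.2271, 0.1065]
tcp_rot: [-2.226, -2.216, 0.0]
wrist_force: [0.4, -0.1, 0.4]
width: 0.503
grip_force: 0.0
```

Request:
step_arm(
  commands=[
    {"fingers": 0,"dx": 0,"dy": 0,"dz": -0.05,"roll": 0},
    {"fingers": 0,"dx": 0,"dy": 0,"dz": -0.05,"roll": 0},
    {"fingers": 0,"dx": 0,"dy": 0,"dz": -0.05,"roll": 0},
  ],
)

```text
time: 12.55
tool_pos: [0.4668, -0.2274, 0.1555]
tcp_rot: [2.225, 2.216, 0.001]
wrist_force: [0.1, 0.8, -1.0]
width: 0.499
grip_force: 0.0
```

Run:
```python
from h import *
im,W=cloud("wrist");cv2.imwrite("pics/w7.png",im)
im,W=cloud("top");Q=W[211:263,376:428].reshape(-1,3);Q=Q[(Q[:,2]>.008)&(Q[:,2]<.04)];print(cv2.minAreaRect((Q[:,:2]*1000).astype(np.float32)))
```

```text
((0.0, 0.0), (0.0, 0.0), 0.0)
```

View pics/w7.png

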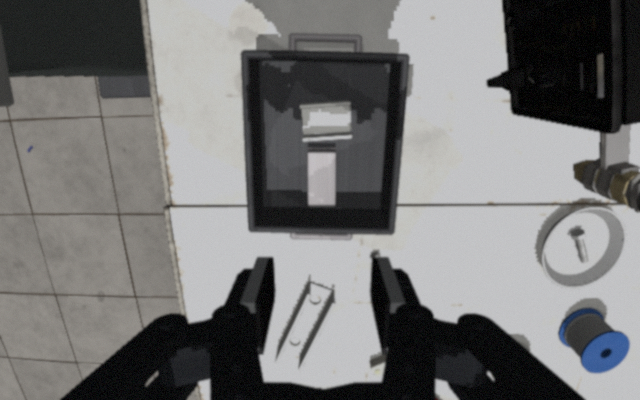

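The stub (327,122) and the bar end (322,178) both lie in the bin. The drilled channel (305,315) still lies on the bench in its place, and the gripper is empty and clear.

```bash
python3 -c "
from workcell import *
print(finish_job())"
```

```text
the job is handed in; nothing more can be done
None
```

Both offcuts are in the scrap bin and released, the drilled channel was left where it lay, and the job was handed in at about 12.7 s; the first grasp closed above the stub, because the finger tips sit about 35 mm behind the reported TCP, and was redone lower.

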